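Put the loose supplies back in the desk tray

ROBOT

A 6-joint arm with a two-finger parallel gripper is mounted at the origin on the work surface. World frame = base frame: x ahead of the robot, y to its left, z up, the work surface at z = 0. Lengths are in m, angles in degrees, forces in N, time in s.
With the tool pointing down it reaches from about 0.375 to 0.75 m from the base axis. Payload 9 kg.
Tool frame: the origin (TCP) lies where the fingers leave the gripper's body, on its centre line; the fingertips stand 73 mm ahead of it and the grasp point (between the pads) lies 54 mm ahead of it (robot.tip_reach is the distance from the TCP to the fingertips, in m); z points along the fingers, y is the line along which they close (so a half turn about z gives the same grasp; the last joint's range is limited). The gripper opens to 85 mm and grips with 20 to 120 N. Pads are 22 mm wide; open, the fingers measure 114 mm over their backs; the gripper's body (76 mm by 85 mm) begins 54 mm behind the grasp point. The pads swing forward as they close: fully open they stand 13 mm farther back than shut.
Start: joints at [-80.311, 5.964, 5.575, 89.605, 0, 77.527], TCP at [0.226, -0.556, 0.304] pointing down, gripper open.
Joint ranges: [-171.21, 171.21], [-48.23, 106.86], [-62.78, 66.21], [-105.2, 120.99], [-86.42, 89.51], [-180, 180]. Speed limits (degrees/s): [127.2, 127.2, 147.25, 180, 180, 180].

INTERFACE

Orientations are given as [roll, pitch, yaw] about the fixed x, y, z axes, in that order (R = Rz(yaw) Ry(pitch) Rx(roll)).
In Python, from plant import robot gives the robot as it stands. Calls block until the motion is done:
- robot.move_pose(position, orientation): joint-space move of the TCP to a pose.
- robot.line_to(position, vel=0.15, rotation=None, guard=None): straight line of the TCP; rotation=None keeps the orientation; vel is the mean speed in m/s. With guard (N) it stops when the force on the tool has changed by that much, and returns True; else False.
- robot.goto_joints(angles): joint-space move.
- robot.set_gripper(opening): finger opening in m; the grip force is fixed at half the most; returns when the fingers have stopped.
- robot.pause(seconds).
- robot.ik(position, orientation): joint angles nearest the present ones, or None.
- robot.observe(): the state.
- robot.grab_frame(name): name is "side" or "top"; returns the picture (400x640x3 uint8, blue, green, red); there is no depth.
- robot.get_calibration(name): a dict with "vertical_fov" (degrees; the focal length in pixels is half the picture's height over the tangent of half this angle, whatever the lens; pixels are square), "cx", "cy" (the principal point, pixels), "rvec" (rotation vector, rad) and "tvec" (3), from world to camera coordinates, as OpenCV has them. Camera axes: x right, y down, z forward; pixel columns grow to the right and rows downward; lengths in m; the calibration is good to about 2 mm. A picture is of the moment at which its call begins. get_calibration takes no time and is no camera call.
A pose or a line that the arm cannot do raises robot.IKError and nothing moves.
- robot.job_done(): hands the job in; it is judged then, once.
The state is a dict: "time": time; "q": joint angles; "qvel": joint speeds; "joint_torque": joint torques, N m; "tool_pos": TCP position; "tcp_rot": TCP orientation; "ft_force": force on the tool from outside, world axes, zero at the start; "torque": the same for the moment, N m; "gripper_width": finger opening in m; "gripper_force": force on a finger pad.
Only numpy, scipy, OpenCV 4.12 (cv2) and the standard library are available. Lean on these libraries where they do the work, as an engineer would, in place of code of your own. Each camera call takes 0.05 s, during which the arm holds its last target. There are 200 camera calls.

TASK

Put the loose supplies back in the desk tray: the glue stick, the box of staples, the rubber stamp and the tub of push pins each go into the bin that already holds their own kind, standing upright on the bin's floor. The ink bottle and the box of paper clips have no bin here: leave them standing where they are.

Things in the scene. Friction and masses are not known exactly. Their poses are not given: they have to be found in the camera images.
- glue_stick: Glue stick, to be put away: plain white cylinder with cap, 27 mm diameter, 88 mm high, grey twist base (barrel 26 mm). Stands upright on the desk. Origin: centre of its underside; z is its axis, up.
- staple_box: Full box of staples, to be put away: small cardboard carton standing on end, 42 (its x) x 28 (its y) x 62 mm high, white band, a staple pictured on it. Origin: centre of its underside; z up.
- stamp: Rubber hand stamp, to be put away: light wooden mount 50 (its x) x 22 (its y) mm, 16 mm high, with an upright dark wooden handle whose round knob, 27.6 mm diameter, spans heights 44 to 68 mm (rounded top at 70 mm) on a thin stem. Stands on its rubber. Origin: centre of its underside; z up.
- pin_tub: Tub of push pins, to be put away: clear round tub 44 mm diameter with a white lid 46 mm diameter (heights 45 to 55 mm), 55 mm high. Stands upright. Origin: centre of its underside; z up.
- ink_bottle: Ink refill bottle, NOT to be moved: white bottle 30 mm diameter up to 46 mm, then a shoulder and a narrow black cap (17 mm), 80 mm high in all. Origin: centre of its underside; z up.
- clip_box: Box of paper clips, NOT to be moved: thin wide cardboard carton standing on its long edge, 68 (its x) x 22 (its y) x 50 mm high, a paper clip pictured on it. Origin: centre of its underside; z up.
- bin_glue: Bin of glue sticks: grey open bin, fixed, one of four side by side in a low black tray (rim 20 mm). 126 (its x) x 115 (its y) x 32 mm high, walls and floor 3 mm. Origin: centre of its underside, 4 mm above the desk; z up. Fixed stock along its +x wall: two glue sticks at x 42, y -27 and 27 mm, tops 91 mm above the origin. Free floor: x -60 to 28, y -54 to 54 mm.
- bin_staples: Bin of staple boxes: grey open bin, fixed, one of four side by side in a low black tray (rim 20 mm). 126 (its x) x 115 (its y) x 32 mm high, walls and floor 3 mm. Origin: centre of its underside, 4 mm above the desk; z up. Fixed stock along its +x wall: two such cartons on end at x 38, y -27 and 27 mm, tops 65 mm above the origin. Free floor: x -60 to 17, y -54 to 54 mm.
- bin_stamps: Bin of hand stamps: grey open bin, fixed, one of four side by side in a low black tray (rim 20 mm). 126 (its x) x 115 (its y) x 32 mm high, walls and floor 3 mm. Origin: centre of its underside, 4 mm above the desk; z up. Fixed stock along its +x wall: two stamps, long side along x, at x 34, y -27 and 27 mm, tops 73 mm above the origin. Free floor: x -60 to 9, y -54 to 54 mm.
- bin_pins: Bin of push-pin tubs: grey open bin, fixed, one of four side by side in a low black tray (rim 20 mm). 126 (its x) x 115 (its y) x 32 mm high, walls and floor 3 mm. Origin: centre of its underside, 4 mm above the desk; z up. Fixed stock along its +x wall: two tubs at x 36, y -27 and 27 mm, tops 58 mm above the origin. Free floor: x -60 to 13, y -54 to 54 mm.

How it is judged:
By the outcome, as a careful person would: the job done as asked, in the order asked, and still so for the second after the job is handed in, with the robot touching nothing.
It also fails if it takes over 120 s, if anything falls off the work surface, if the arm or the gripper's body presses on something with over 40 N, if the wrist force passes 120 N, or if a joint passes its speed limit or range.

## Working session

There is one attempt and no reset: what is moved stays moved. The work goes in short steps, each a Python script; the robot and the scene stay as the last script left them, time stands still between calls to the robot, and variables do not carry over. Pictures are saved under pics/ and viewed, at most 14 in all, crops included, and the job is handed in when it is done.

```bash
mkdir -p pics; ls
python3 - <<'E'
from plant import robot
import cv2
for n in("top","side"):
    f=robot.grab_frame(n); cv2.imwrite(f"pics/{n}0.png",f); print(robot.get_calibration(n))
print(robot.observe())
E
```

```text
pics
{'vertical_fov': 48.61700690287624, 'cx': 323.4935594750997, 'cy': 200.4771386291965, 'rvec': array([ 1.96063306, -2.27147616,  0.24286807]), 'tvec': array([0.04258639, 0.54203744, 0.80318793])}
{'vertical_fov': 55.355602208338695, 'cx': 320.24613382391084, 'cy': 199.88068474533364, 'rvec': array([ 0.41244463, -2.70817743,  1.25573599]), 'tvec': array([0.49741365, 0.13714053, 0.69147355])}
{'time': 0.1, 'q': array([-8.03108685e+01,  5.99806297e+00,  5.53097871e+00,  8.96058434e+01,
       -4.44106090e-05,  7.75271526e+01]), 'qvel': array([-0.04823809, -0.08685411,  0.0332533 ,  0.07702198,  0.05390202,
       -0.09249094]), 'joint_torque': array([ 5.80929758e-03, -5.58206999e+01,  5.04720497e+01,  1.30383795e-02,
       -2.96395938e-04, -2.44675175e-05]), 'tool_pos': array([ 0.22631019, -0.55544156,  0.3031656 ]), 'tcp_rot': array([-1.79928784e+02, -1.57073274e-02,  2.21619691e+01]), 'ft_force': array([ 0.515452  ,  0.49616694, -1.03021873]), 'torque': array([-0.03029384,  0.01992198,  0.03091834]), 'gripper_force': 0.0, 'gripper_width': 0.08569804106376888}
```

View pics/top0.png

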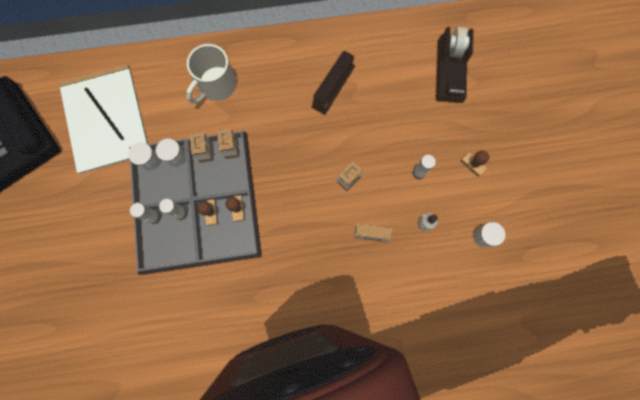

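View pics/side0.png

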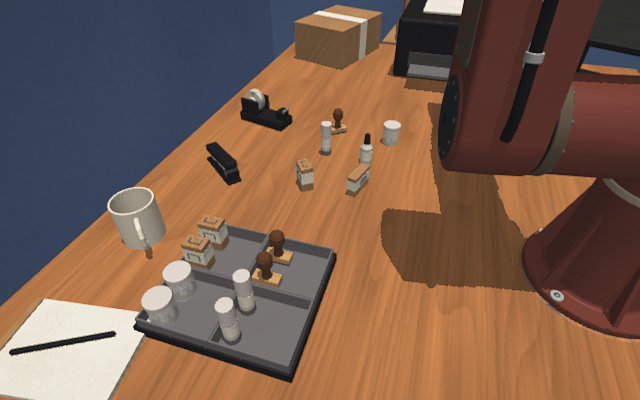

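The top view shows the tray at left, around (130–258, 135–270): pins top-left, staples top-right, glue bottom-left, stamps bottom-right. The loose items are at columns 340–505 and rows 150–245. I'll enlarge these areas.

Run:
```python
import cv2
t=cv2.imread("pics/top0.png");s=cv2.imread("pics/side0.png")
def crop(im,x,y,w,h,k,n):
    c=cv2.resize(im[y:y+h,x:x+w],None,fx=k,fy=k,interpolation=cv2.INTER_CUBIC)
    for i in range(0,w,10):
        cv2.line(c,(i*k,0),(i*k,5 if i%50 else 14),(0,255,255),1)
        if i%20==0: cv2.putText(c,str(x+i),(i*k,24),0,.35,(0,255,255),1)
    for i in range(0,h,10):
        cv2.line(c,(0,i*k),(5 if i%50 else 14,i*k),(0,255,255),1)
        if i%20==0: cv2.putText(c,str(y+i),(8,i*k+4),0,.35,(0,255,255),1)
    cv2.imwrite(f"pics/{n}.png",c)
crop(t,330,140,190,120,4,"c1"); crop(t,120,120,150,160,3,"c2"); crop(s,280,90,140,110,5,"c3")
```

```text
(no output)
```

View pics/c1.png

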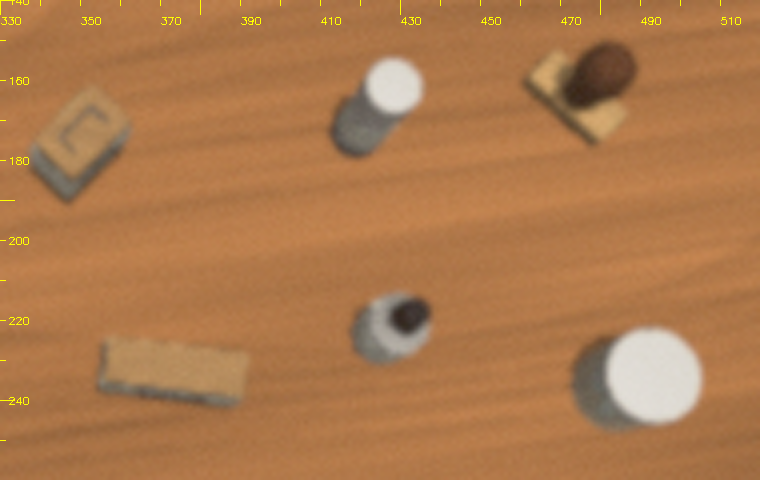

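View pics/c2.png

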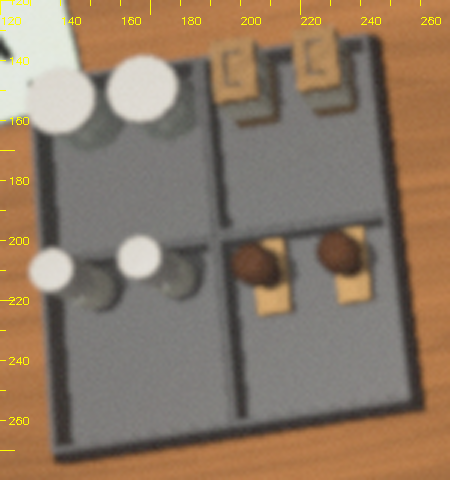

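View pics/c3.png

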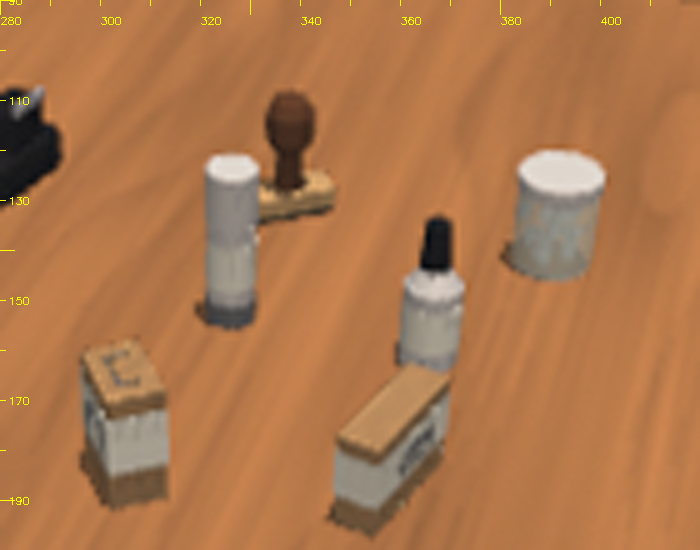

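Crop readings (enlarged-crop pixels):

- **Top view:** glue cap (394,85), knob (606,70), pin lid (654,375), staple carton top centred (81,133), clip box top (175,368), ink cap (410,316).
- **Side view:** the same items are at (232,168), (291,121), (560,175), (123,375), (393,412) and (439,222).

The next step is back-projecting these and cross-checking the two views.

```bash
cat > geo.py <<'E'
import numpy as np, cv2
from plant import robot
def ray(cam,uv):
    c=robot.get_calibration(cam); f=200/np.tan(np.radians(c["vertical_fov"]/2))
    R,_=cv2.Rodrigues(c["rvec"]); o=-R.T@c["tvec"]
    return o,R.T@np.array([(uv[0]-c["cx"])/f,(uv[1]-c["cy"])/f,1])
def at(cam,uv,z):
    o,d=ray(cam,uv); return (o+d*(z-o[2])/d[2])[:2]
E
python3 - <<'E'
from geo import *
np.set_printoptions(precision=4,suppress=True)
print(ray("top",(320,200))[0],ray("side",(320,200))[0])
c1=lambda u,v:((u+.5)/4-.5+330,(v+.5)/4-.5+140)
c2=lambda u,v:((u+.5)/3-.5+120,(v+.5)/3-.5+120)
c3=lambda u,v:((u+.5)/5-.5+280,(v+.5)/5-.5+90)
for n,a,b,z in [("glue",(394,85),(232,168),.088),("knob",(606,70),(291,121),.056),("pin",(654,375),(560,175),.055),("staple",(81,133),(123,375),.062),("clip",(175,368),(393,412),.05),("ink",(410,316),(439,222),.08)]:
    print(n,at("top",c1(*a),z),at("side",c3(*b),z))
print("staple corners");P=[at("top",c1(*p),.062) for p in [(32,148),(92,88),(131,126),(70,180)]];print(np.array(P),[np.linalg.norm(P[i]-P[i-1]) for i in range(4)])
print("mount");P=[at("top",c1(*p),.016) for p in [(527,80),(556,52),(628,113),(596,141)]];print(np.array(P),[np.linalg.norm(P[i]-P[i-1]) for i in range(4)],np.mean(P,0))
print("clip");P=[at("top",c1(*p),.05) for p in [(106,339),(248,352),(243,398),(103,382)]];print(np.array(P),[np.linalg.norm(P[i]-P[i-1]) for i in range(4)],np.mean(P,0))
for n,p,z in [("gl",(51,270),.095),("gl",(139,257),.095),("pins",(61,100),.062),("pins",(143,89),.062),("st",(235,71),.069),("st",(318,59),.069),("stamp",(255,264),.063),("stamp",(340,253),.063)]:
    print(n,at("top",c2(*p),z))
for s,uv in [("rim front L",(56,458)),("rim front R",(423,405)),("rim back R",(375,37))]: print(s,at("top",c2(*uv),.02))
E
```

```text
[ 0.3677 -0.0061  0.8975] [0.3432 0.5674 0.5519]
glue [ 0.5832 -0.2447] [ 0.5811 -0.2399]
knob [ 0.5841 -0.36  ] [ 0.5816 -0.3554]
pin [ 0.4316 -0.3497] [ 0.431  -0.3413]
staple [ 0.5883 -0.096 ] [ 0.587  -0.0909]
clip [ 0.469  -0.1235] [ 0.4685 -0.1156]
ink [ 0.4736 -0.2325] [ 0.4748 -0.2328]
staple corners
[[ 0.5843 -0.0711]
 [ 0.6102 -0.105 ]
 [ 0.5883 -0.1208]
 [ 0.5658 -0.0869]] [np.float64(0.024387331134287916), np.float64(0.04258661715127587), np.float64(0.026978156323320675), np.float64(0.04064235568770046)]
mount
[[ 0.595  -0.3349]
 [ 0.6077 -0.3531]
 [ 0.57   -0.383 ]
 [ 0.5577 -0.3633]] [np.float64(0.04689554392392911), np.float64(0.02220412220870741), np.float64(0.04817477119121898), np.float64(0.023218060925583667)] [ 0.5826 -0.3586]
clip
[[ 0.4878 -0.0928]
 [ 0.4716 -0.1597]
 [ 0.45   -0.1534]
 [ 0.4674 -0.088 ]] [np.float64(0.020990029283112305), np.float64(0.06884523421611695), np.float64(0.02252698214929095), np.float64(0.06764335365790268)] [ 0.4692 -0.1235]
gl [0.5673 0.3069]
gl [0.5676 0.253 ]
pins [0.6883 0.3064]
pins [0.6881 0.2527]
st [0.689  0.1902]
st [0.6894 0.1357]
stamp [0.5603 0.1906]
stamp [0.5595 0.1361]
rim front L [0.4607 0.3405]
rim front R [0.46   0.1003]
rim back R [0.7188 0.1032]
```

Both views agree to within 5–8 mm, and the tray geometry fits to about 1 mm (spacing 54 mm, yaw about 0). That's good enough to move, so I'll start with the glue stick.

```bash
cat > task.py <<'E'
from geo import *
T=lambda:round(robot.observe()["time"],1)
def pick(x,y,yaw,h,w):
    """grasp point at height h above the desk, opening w"""
    o=[180,0,yaw]
    robot.move_pose([x,y,.25],o); robot.set_gripper(w)
    hit=robot.line_to([x,y,h+.054],vel=.12,guard=15)
    robot.set_gripper(0); s=robot.observe()
    print("pick hit",hit,"width",s["gripper_width"],"F",s["gripper_force"],"z",s["tool_pos"][2],"t",s["time"])
    robot.line_to([x,y,.27],vel=.15)
def place(x,y,yaw,h,w):
    o=[180,0,yaw]
    robot.move_pose([x,y,.27],o); print("held",robot.observe()["gripper_width"])
    z=h+.054+.007
    robot.line_to([x,y,z+.012],vel=.15); robot.pause(.2)
    hit=robot.line_to([x,y,z-.004],vel=.02,guard=5)
    p=robot.observe(); print("floor",hit,"dz",p["tool_pos"][2]-z,"F",p["ft_force"])
    robot.set_gripper(w); q=p["tool_pos"]
    robot.line_to([q[0],q[1],.25],vel=.15); print("t",T())
E
python3 - <<'E'
from task import *
pick(.582,-.242,180,.068,.060)
cv2.imwrite("pics/g1.png",robot.grab_frame("side"))
place(.510,.280,180,.068,.050)
cv2.imwrite("pics/g2.png",robot.grab_frame("side"))
E
```

```text
pick hit False width 0.026102424699919937 F 58.539512157440186 z 0.12272653240100151 t 3.8333
held 0.02551540854073884
floor True dz 0.0006906860499970302 F [-0.8174246   1.09928894  4.66264737]
t 10.0
```

View pics/g2.png

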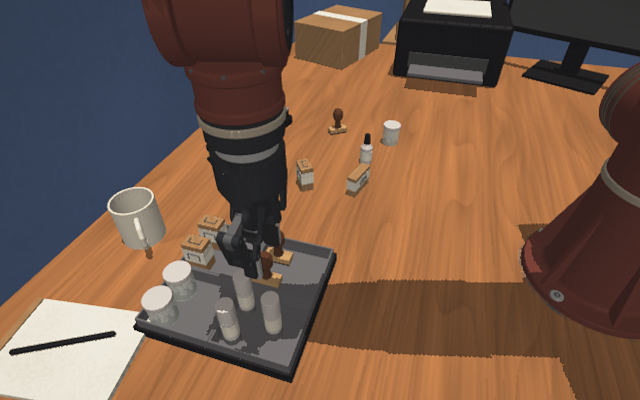

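The glue stick stands upright in its bin at (271, 313). Next come the staple box and the stamp.

Run:
```python
from task import *
pick(.5877,-.094,126.5,.047,.055)
place(.629,.163,180,.047,.046)
cv2.imwrite("pics/s1.png",robot.grab_frame("side"))
```

```text
pick hit False width 0.026905509430220496 F 59.56830561161041 z 0.10173966720903094 t 13.4833
held 0.027145966306607636
floor True dz 0.0007821368091509295 F [-1.24462598 -0.03347823  4.03886684]
t 19.1
```

View pics/s1.png

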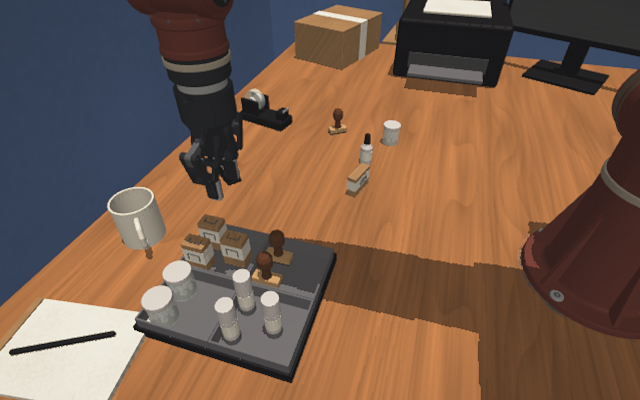

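The staple box stands square in its bin at (235, 247). The stamp is next.

Run:
```python
from task import *
pick(.583,-.3575,-142.3,.056,.050)
place(.499,.163,180,.056,.044)
cv2.imwrite("pics/st1.png",robot.grab_frame("side"))
```

```text
pick hit False width 0.026112671254873578 F 59.160245060920715 z 0.11101365132964369 t 22.9417
held 0.025739774924005508
floor True dz 0.0009884649253622674 F [ 0.252142   -0.383175    4.67540712]
t 29.3
```

View pics/st1.png

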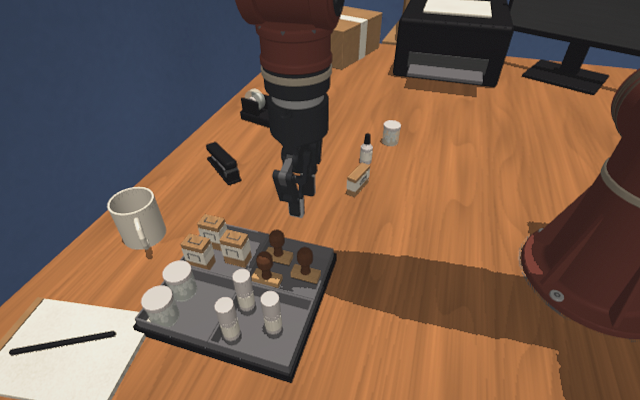

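The stamp stands upright in its bin at (305, 265). The pin tub is last, then I'll retreat and check from above.

Run:
```python
from task import *
pick(.4313,-.346,180,.047,.072)
place(.628,.280,180,.047,.062)
robot.move_pose([.226,-.5555,.304],[180,0,180])
t=robot.grab_frame("top"); s=robot.grab_frame("side")
a=cv2.resize(t[120:280,120:270],None,fx=2.5,fy=2.5,interpolation=cv2.INTER_CUBIC)
b=cv2.resize(s[100:400,120:420],(400,400),interpolation=cv2.INTER_CUBIC)
cv2.imwrite("pics/end.png",np.hstack([a,b])); print(T())
```

```text
pick hit False width 0.04380491617775955 F 60.26434242725372 z 0.1019741949818766 t 33.3417
held 0.04388457381329423
floor True dz 0.0010639505122022608 F [ 0.04619755 -0.39690153  6.07093437]
t 40.3
43.6
```

View pics/end.png

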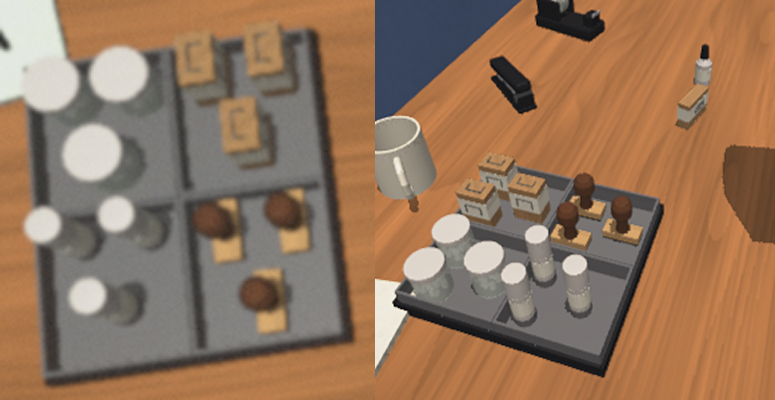

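All four supplies stand upright in the right bins: tub (92,152), carton (241,125), glue stick (88,296), stamp (265,300). The ink bottle and clip box haven't moved.

```bash
python3 -c "
from plant import robot
print(robot.job_done())"
```

```text
the job is handed in; nothing more can be done
None
```

The glue stick, staple box, stamp and pin tub each stand upright in their own bin, the ink bottle and clip box were left where they stood, and the job was handed in at about 44 s.

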